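Make room in the spawn-room tool tote for the long scraper

TASK

The long wood-handled scraper does not fit in the steel tool tote while the divider stands near the middle. First slide the divider by its black tab towards the end where the short scraper lies, far enough for the long one but leaving the short one its place; then pick up the long scraper from the bench and lay it down, without dropping it, flat and lengthwise on the floor of the widened compartment. The short scraper stays lying flat in its own compartment.

Things in the scene. Friction and masses are not known exactly. Their poses are not given: they have to be found in the camera images.
- tote: Open steel tool tote fixed to the bench, 152 (x) x 372 (y) x 44 mm high; walls and floor 6 mm thick, so 140 x 360 mm inside. Origin: centre of its underside, on the bench; y is the long direction, z up. One cross divider makes two compartments; the short scraper lies in either one, only a flat blank paper label in the other.
- divider_grip (a point): Centre of the divider's black tab, 40 (tote x) x 12 mm (tote y), 45 to 77 mm above the bench, this point at 62; the plate below tops out at 49. Axes as the tote's. Plate 5 mm thick. Starts within 15 mm of the tote's middle, slides 110 mm either way along tote y, takes 3 N, stays put. At d mm from the middle the compartments are 177 + d and 177 - d mm long.
- long_scraper: Long scraper on the bench, 220 mm along its x: wooden handle 120 long, 22 wide, 24 high at the -x end; flat steel blade 100 long, 20 wide, 4 thick at +x, undersides level. About 0.1 kg, balances about 7 mm from its middle towards the handle. Origin: middle of length and width, on its underside; z up. A wooden brush (165 mm, black bristles) lies near.
- short_scraper: Short scraper of the same make, 90 mm along its x (handle 55 long, 22 wide, 24 high; blade 35 long, 20 wide, 4 thick), lying lengthwise on the tote's floor in one compartment, its middle about 122 mm from the tote's middle. Origin: middle of length and width, on its underside; z up.
Not all that is in view belongs to the job. Several things have the shape of the long_scraper; the one meant has the colours described above. There is more than one size of the short_scraper; the one meant has the size given above.

How it is judged:
By the outcome, as a careful person would: the job done as asked, in the order asked, and still so for the second after the job is handed in, with the robot touching nothing.
It also fails if it takes over 48 s, if anything falls off the work surface, if the arm or the gripper's body presses on something with over 40 N, if the wrist force passes 120 N, or if a joint passes its speed limit or range.

ROBOT

A 6-joint arm with a two-finger parallel gripper is mounted at the origin on the work surface. World frame = base frame: x ahead of the robot, y to its left, z up, the work surface at z = 0. Lengths are in m, angles in rad, forces in N, time in s.
With the tool pointing down it reaches from about 0.4 to 0.825 m from the base axis. Payload 7 kg.
Tool frame: the origin (TCP) lies between the finger pads; the fingertips stand 8 mm ahead of it and the grasp point (between the pads) lies 11 mm behind it; y points along the fingers, x is the direction in which the jaws open and shut, and the axes are right-handed (so a half turn about y gives the same grasp; the last joint's range is limited). The gripper opens to 85 mm and grips with 20 to 120 N. Pads are 22 mm wide; open, the fingers measure 114 mm over their backs; the gripper's body (76 mm by 85 mm) begins 54 mm behind the grasp point. The pads swing forward as they close: fully open they stand 13 mm farther back than shut.
Start: joints at [1.609, 0.359, 0.012, 0, -1.224, -0.288], TCP at [0.167, 0.654, 0.239] pointing down, gripper open.
Joint ranges: [-3.07, 3.07], [-1.43, 2.12], [-1.02, 1.25], [-3.03, 1.67], [-3.05, -0], [-3.03, 3.03]. Speed limits (rad/s): [2.39, 2.39, 3.01, 3.14, 3.14, 3.14].

INTERFACE

Orientations are given as a rotation vector (axis times angle).
In Python, from cell import r gives the robot as it stands. The module is installed in compiled form; this text tells all that it offers.
- The arm moves only by the shell command python3 -m creep 'ROWS' [FORCE]. ROWS is text: rows parted by semicolons, each of 5 numbers parted by spaces: the closure, from 0 (fully open) to 1 (shut), then the shift along the tool's x, y, z in mm, then the turn about the tool's y in rad. In form: claw x y z roll; .... A call has 1 to 5 rows; each row is the pose to reach, as a shift and turn from the pose commanded when the call began, along the tool's axes at that moment; what a row does not reach only later rows make up. A row lasts 1/12 s, in which the tool goes at most 41.7 mm and 7.16 degrees, less where a joint would pass 70% of its speed; a pose out of reach is approached as far as the arm can. A call with a gripper value outside its range is refused whole. The fingers move at their own pace and stop on an object; FORCE is the grip in N (left out, the last holds). Time passes only in rows, so rows that repeat a pose let the fingers close. It gives the time, the measured TCP pose, the force and the opening at its end, in the units of the state.
- r.sense(): the state, without advancing time (a new reading comes with each control period).
- r.snapshot(name): name is "side" or "top"; returns a dict with "color" (400x640x3 uint8, red, green, blue), "mtx" (3x3 intrinsics, pixels), "position" and "attitude" of the camera in the world. Camera axes: x right, y down, z forward; pixel columns grow to the right and rows downward; lengths in m; the calibration is good to about 2 mm. A picture is of the moment at which its call begins. There is no depth.
- r.sign_off(): hands the job in, once; it reports no verdict.
The state is a dict: "time_s": time; "q": joint angles; "qvel": joint speeds; "effort": joint torques, N m; "tool_pos": TCP position; "orientation": TCP orientation; "ft_force": force on the tool from outside, world axes, zero at the start; "torque": the same for the moment, N m; "grip_width": finger opening in m.
Only numpy, scipy, OpenCV 4.12 (cv2) and the standard library are available. Lean on these libraries where they do the work, as an engineer would, in place of code of your own. Each camera call takes 0.05 s, during which the arm holds its last target. There are 200 camera calls.

## Working session

There is one attempt and no reset: what is moved stays moved. The work goes in short steps, Python scripts to look and compute and a shell command to move; the robot and the scene stay as the last step left them, time stands still between calls to the robot, and variables do not carry over. Pictures are saved under pics/ and viewed, about 8 in all and at most 12, crops included, and the job is handed in when it is done.

```bash
mkdir -p pics; cat > h.py <<'E'
import numpy as np, cv2
from scipy.spatial.transform import Rotation as R
from cell import r
def snap(n,f):
    s=r.snapshot(n); cv2.imwrite('pics/'+f+'.png',s['color'][:,:,::-1]); np.save('pics/'+f+'.npy',{k:s[k] for k in('mtx','position','attitude')},allow_pickle=True); return s
def Rc(s):
    a=np.array(s['attitude']); return a if a.shape==(3,3) else R.from_rotvec(a).as_matrix() if a.size==3 else R.from_quat(a).as_matrix()
def load(f): return np.load('pics/'+f+'.npy',allow_pickle=True).item()
def pix(s,u,v,z):
    d=Rc(s)@np.linalg.solve(np.array(s['mtx']),[u,v,1.]); p=np.array(s['position']); return p+d*(z-p[2])/d[2]
def proj(s,P):
    c=Rc(s).T@(np.array(P)-np.array(s['position'])); c=np.array(s['mtx'])@c; return c[:2]/c[2]
E
python3 - <<'E'
from h import *
for n in('top','side'):
    s=snap(n,n+'0'); print(n,s['mtx'],s['position'],s['attitude'])
print(r.sense())
E
```

```text
top [[410.77860354   0.         311.57056832]
 [  0.         410.77860354 204.03563622]
 [  0.           0.           1.        ]] [ 0.25207091 -0.06177611  0.89310738] [-2.07867084  2.13648941 -0.22459418]
side [[502.16642747   0.         325.86547828]
 [  0.         502.16642747 196.91302594]
 [  0.           0.           1.        ]] [-0.15434595 -0.67431812  0.64714342] [-2.05087423  0.78632343 -0.42326618]
{'time_s': 0.1, 'q': array([ 1.60912684e+00,  3.59295707e-01,  1.11717014e-02, -2.91385539e-04,
       -1.22410628e+00, -2.88139242e-01]), 'qvel': array([ 0.00015953, -0.00026165,  0.00281696,  0.00211906,  0.00061755,
       -0.00211105]), 'effort': array([-1.01595881e-03, -5.84765589e+01,  2.94111300e+01,  6.95437476e+00,
       -3.11233554e-03,  6.53032060e-06]), 'tool_pos': array([0.16677376, 0.65365042, 0.23848234]), 'orientation': array([-1.08157366,  1.39022911, -1.3920005 ]), 'ft_force': array([-0.15208978,  0.35886804,  0.37808587]), 'torque': array([-0.01670543,  0.00133408,  0.01625033]), 'grip_width': 0.08527883076795273}
```

View pics/top0.png

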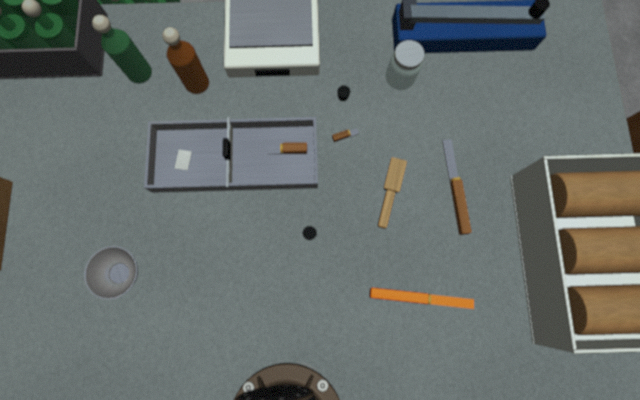

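View pics/side0.png

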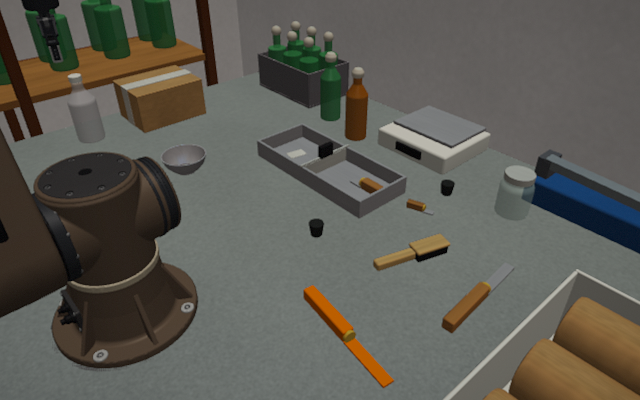

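Top view: the tote spans px (147–317, 118–190), with the divider at (228,150) and its tab at (227,149). The short scraper lies in the right compartment at (290,148). The steel and wood long scraper runs from blade tip (449,140) to handle end (465,233). The orange one and the brush are decoys. I'll enlarge next.

```bash
python3 - <<'E'
from h import *
a=cv2.imread('pics/top0.png')
c1=cv2.resize(a[110:200,140:330],None,fx=4,fy=4,interpolation=cv2.INTER_CUBIC)
c2=cv2.resize(a[130:240,430:480],None,fx=4,fy=4,interpolation=cv2.INTER_CUBIC) 
b=cv2.imread('pics/side0.png')
o=np.zeros((580,800,3),np.uint8); o[:360,:760]=c1; cv2.imwrite('pics/c1.png',c1)
c2=cv2.rotate(c2,cv2.ROTATE_90_COUNTERCLOCKWISE); o[370:570,:440]=c2
cv2.imwrite('pics/comp.png',o)
s=load('top0')
for n,p in dict(TL=(147,123),TR=(317,118),BR=(318,186),BL=(147,189)).items(): print(n,pix(s,*p,.044))
for p in((449,140),(465,233)): print(pix(s,*p,.01))
print(R.from_rotvec(r.sense()['orientation']).as_matrix().round(3))
E
```

```text
TL [0.63028528 0.2964334  0.044     ]
TR [ 0.63124499 -0.08017379  0.044     ]
BR [ 0.47556848 -0.0776774   0.044     ]
BL [0.47922825 0.2876555  0.044     ]
[ 0.58413664 -0.37926858  0.01      ]
[ 0.37058024 -0.39296685  0.01      ]
[[-0.247 -0.     0.969]
 [-0.969 -0.001 -0.247]
 [ 0.001 -1.     0.   ]]
```

View pics/comp.png

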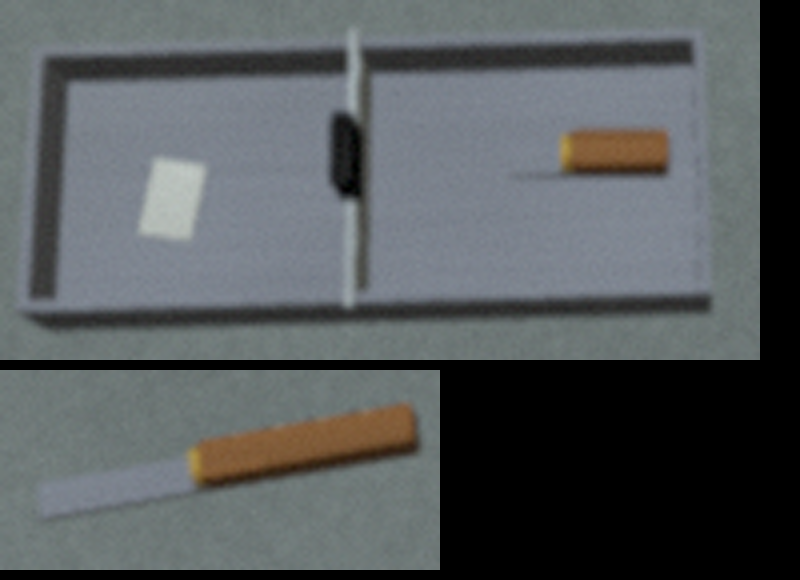

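```bash
cat > m.py <<'E'
from h import *
s=load('top0')
c=lambda x,y:(140+(x+.5)/4-.5,110+(y+.5)/4-.5)
l=lambda x,y:(430+(199-(y-370)+.5)/4-.5,130+(x+.5)/4-.5)
P=lambda q,z:pix(s,*q,z)
T=[P(c(*p),.044) for p in((37,50),(702,30),(712,298),(20,310))]
for p in T: print('tote',p.round(4))
ctr=np.mean(T,0); y=(T[0]+T[3]-T[1]-T[2]); yaw=np.arctan2(-y[0],y[1]); print('ctr',ctr.round(4),'yaw',np.degrees(yaw), [np.linalg.norm(T[i]-T[i-1]).round(4) for i in range(4)])
print('tab',P(c(343,152),.077),'plate ends',P(c(353,30),.049),P(c(349,305),.049))
print('short handle ends',P(c(562,152),.03),P(c(668,152),.03))
for n,p,z in(('tip',(40,501),.004),('blade root',(192,472),.004),('ferrule top',(199,463),.024),('butt top',(413,426),.024)): print(n,P(l(*p),z).round(4))
E
python3 m.py
```

```text
tote [0.6322 0.2924 0.044 ]
tote [ 0.6334 -0.0761  0.044 ]
tote [ 0.4797 -0.077   0.044 ]
tote [0.4835 0.293  0.044 ]
ctr [0.5572 0.1081 0.044 ] yaw -0.20039963068121028 [np.float64(0.1487), np.float64(0.3685), np.float64(0.1537), np.float64(0.37)]
tab [0.5554812 0.1146346 0.077    ] plate ends [0.63677739 0.11641913 0.049     ] [0.47997578 0.11598576 0.049     ]
short handle ends [0.56947956 0.00333431 0.03      ] [ 0.56779911 -0.05539878  0.03      ]
tip [ 0.5875 -0.3761  0.004 ]
blade root [ 0.4969 -0.3836  0.004 ]
ferrule top [ 0.4873 -0.3809  0.024 ]
butt top [ 0.3689 -0.3885  0.024 ]
```

Measurements agree with the given sizes: tote centre is about (0.557, 0.108) with yaw near 0, and the divider sits at d ≈ +7. The short scraper is at the −y end, spanning y from −0.055 to 0.035. I plan to move the divider to y ≈ 0.048 (d ≈ −60).

```bash
python3 -m creep '0 130 0 155 -0.25;0 130 0 155 -0.25;0 130 0 155 -0.25;0 130 0 155 -0.25;0 130 0 155 -0.25'
python3 -m creep '0 125 0 90 0;0 125 0 90 0;0 125 0 90 0;0 125 0 90 0;0 125 0 90 0'
python3 -m creep '0 125 0 90 0;0 125 0 90 0;0 125 0 90 0;0 125 0 90 0;0 125 0 90 0'
python3 -c "
from h import *
print(R.from_rotvec(r.sense()['orientation']).as_matrix().round(3))"
```

```text
time_s: 0.52
tool_pos: [0.2857, 0.4873, 0.239]
orientation: [-1.21, 1.209, -1.209]
ft_force: [-0.6, 0.1, 0.5]
grip_width: 0.0851
time_s: 0.93
tool_pos: [0.3766, 0.3607, 0.2393]
orientation: [-1.209, 1.211, -1.212]
ft_force: [-0.6, -0.2, -0.2]
grip_width: 0.0853
time_s: 1.35
tool_pos: [0.4666, 0.2363, 0.2389]
orientation: [-1.209, 1.211, -1.212]
ft_force: [-0.1, 1.4, -0.2]
grip_width: 0.0853
[[-0.003 -0.001  1.   ]
 [-1.    -0.001 -0.003]
 [ 0.001 -1.    -0.001]]
```

```bash
python3 -m creep '0 121 0 89 0;0 121 0 89 0;0 121 0 89 0;0 121 0 89 0;0 121 0 89 0'
python3 -m creep '0 0 30 0 0;0 0 60 0 0;0 0 90 0 0;0 0 120 0 0;0 0 120 0 0'
python3 - <<'E'
from h import *
snap('side','side1'); s=snap('top','top1'); print(proj(s,[.5555,.1146,.077]))
a=cv2.imread('pics/side1.png')[90:220,240:420]; cv2.imwrite('pics/s1c.png',cv2.resize(a,None,fx=4,fy=4,interpolation=cv2.INTER_CUBIC))
E
```

```text
time_s: 1.77
tool_pos: [0.5557, 0.1158, 0.2385]
orientation: [-1.209, 1.212, -1.212]
ft_force: [0.4, 0.1, -0.1]
grip_width: 0.0855
time_s: 2.18
tool_pos: [0.5501, 0.1178, 0.1135]
orientation: [-1.218, 1.215, -1.208]
ft_force: [-1.0, -0.3, -0.9]
grip_width: 0.0855
[225.39164799 147.61606019]
```

View pics/s1c.png

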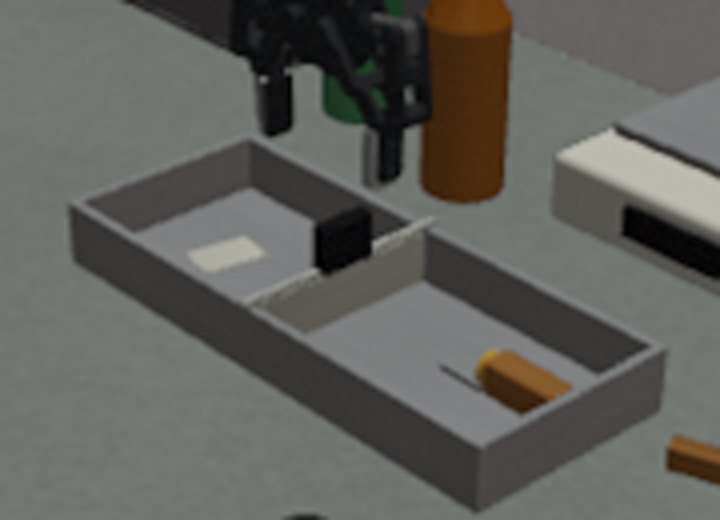

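The open fingers straddle the tab (crop 343,240), and the path down is clear. I'll descend and grip.

```bash
python3 -m creep '0 0 25 0 0;0 0 50 0 0;0 0 62 0 0;0 0 62 0 0;0 0 62 0 0'
python3 -m creep '0.6 0 0 0 0;0.9 0 0 0 0;1 0 0 0 0;1 0 0 0 0;1 0 0 0 0' 30
python3 -m creep '1 0 0 0 0;1 0 0 0 0;1 0 0 0 0;1 0 0 0 0'
python3 - <<'E'
from h import *
a=snap('side','side2')['color'][90:220,240:420,::-1]; cv2.imwrite('pics/s2c.png',cv2.resize(a,None,fx=4,fy=4,interpolation=cv2.INTER_CUBIC))
E
```

```text
time_s: 2.7
tool_pos: [0.5551, 0.1195, 0.059]
orientation: [-1.208, 1.207, -1.209]
ft_force: [-0.1, 0.7, -0.8]
grip_width: 0.0856
time_s: 3.12
tool_pos: [0.5543, 0.1189, 0.0579]
orientation: [-1.208, 1.209, -1.209]
ft_force: [-0.1, 0.2, -0.4]
grip_width: 0.0255
time_s: 3.45
tool_pos: [0.5541, 0.1187, 0.0577]
orientation: [-1.209, 1.209, -1.209]
ft_force: [-1.4, -1.3, 5.8]
grip_width: 0.0114
```

View pics/s2c.png

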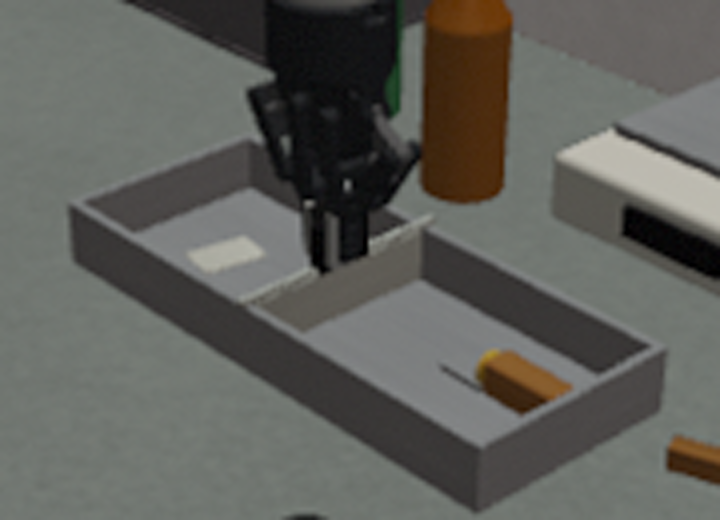

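Gripped at width 11.4 mm, which matches the 12 mm tab. Now I slide it towards −y.

```bash
python3 -m creep '1 10 0 0 0;1 22 0 0 0;1 34 0 0 0;1 46 0 0 0;1 58 0 0 0'
python3 -m creep '1 10 0 0 0;1 10 0 0 0;1 10 0 0 0;1 10 0 0 0'
```

```text
time_s: 3.92
tool_pos: [0.5541, 0.0609, 0.0577]
orientation: [-1.208, 1.209, -1.209]
ft_force: [-2.9, 2.9, 5.5]
grip_width: 0.0116
time_s: 4.25
tool_pos: [0.554, 0.0502, 0.0577]
orientation: [-1.21, 1.209, -1.21]
ft_force: [-1.0, -3.2, 6.2]
grip_width: 0.0115
```

```bash
python3 -m creep '0.4 0 0 0 0;0.4 0 0 0 0;0.4 0 0 0 0;0.4 0 0 0 0'
python3 -m creep '0.4 0 -25 0 0;0.3 0 -60 0 0;0.2 0 -100 0 0;0 0 -140 0 0;0 0 -140 0 0'
python3 -m creep '0 130 0 -80 0;0 130 0 -80 0;0 130 0 -80 0;0 130 0 -80 0;0 130 0 -80 0'
python3 -m creep '0 150 0 0 0;0 150 0 0 0;0 150 0 0 0;0 150 0 0 0;0 150 0 0 0'
python3 - <<'E'
from h import *
a=snap('top','top3')['color'][:,:,::-1]
c1=cv2.resize(a[110:200,140:330],None,fx=4,fy=4,interpolation=cv2.INTER_CUBIC); cv2.imwrite('pics/t3c.png',c1)
E
```

```text
time_s: 4.58
tool_pos: [0.554, 0.0509, 0.0571]
orientation: [-1.21, 1.209, -1.209]
ft_force: [0.6, -0.4, -0.3]
grip_width: 0.0512
time_s: 5.0
tool_pos: [0.5581, 0.0518, 0.2058]
orientation: [-1.199, 1.2, -1.211]
ft_force: [1.2, 1.5, 1.1]
grip_width: 0.0852
time_s: 5.42
tool_pos: [0.4709, -0.082, 0.1973]
orientation: [-1.209, 1.212, -1.21]
ft_force: [1.3, -0.3, 0.3]
grip_width: 0.0853
time_s: 5.83
tool_pos: [0.474, -0.2326, 0.1968]
orientation: [-1.209, 1.212, -1.211]
ft_force: [-0.2, -0.8, 0.5]
grip_width: 0.0853
```

View pics/t3c.png

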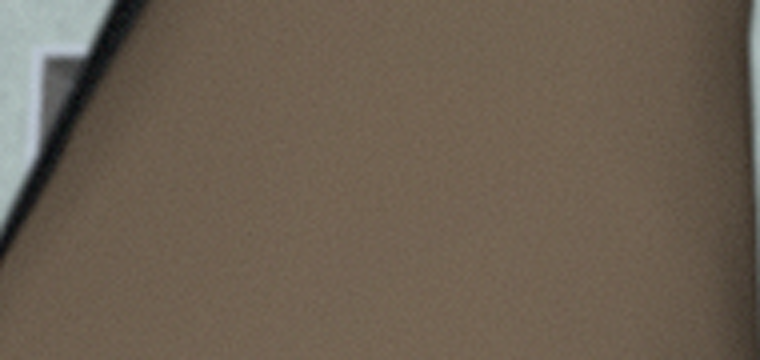

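The arm hides the tote, so I'll check it later. Next is the long scraper: middle ≈ (0.478, −0.382), yaw ≈ 3.6°.

```bash
python3 -m creep '0 150 0 -4 -0.063;0 150 0 -4 -0.063;0 150 0 -4 -0.063;0 150 0 -4 -0.063;0 150 0 -4 -0.063'
python3 -m creep '0 0 30 0 0;0 0 60 0 0;0 0 90 0 0;0 0 110 0 0;0 0 110 0 0'
python3 -m creep '0 0 0 0 0'
python3 - <<'E'
from h import *
s=snap('side','side4'); a=s['color'][:,:,::-1].copy()
c=a[180:360,330:590].copy(); f=3; c=cv2.resize(c,None,fx=f,fy=f,interpolation=cv2.INTER_CUBIC)
th=np.radians(3.6); d=np.array([np.cos(th),np.sin(th),0]); n=np.array([-d[1],d[0],0]); m=np.array([.478,-.382,0])
for x0,x1,w,h in((-.11,.01,.011,.024),(.01,.11,.01,.004)):
    p=[m+d*x+n*y+[0,0,h] for x,y in((x0,-w),(x1,-w),(x1,w),(x0,w))]
    q=np.array([(proj(s,k)-[330,180])*f for k in p]).astype(int); cv2.polylines(c,[q],True,(0,0,255),1)
cv2.imwrite('pics/s4c.png',c[:,:780])
b=s['color'][90:220,240:420,::-1]
E
```

```text
time_s: 6.3
tool_pos: [0.4702, -0.3822, 0.1964]
orientation: [-1.238, 1.165, -1.164]
ft_force: [0.9, 0.2, 1.4]
grip_width: 0.0854
time_s: 6.72
tool_pos: [0.4679, -0.3766, 0.0827]
orientation: [-1.24, 1.169, -1.156]
ft_force: [-1.0, 0.4, -0.6]
grip_width: 0.0854
time_s: 6.8
tool_pos: [0.4701, -0.3781, 0.0868]
orientation: [-1.24, 1.164, -1.16]
ft_force: [0.8, -0.7, 0.9]
grip_width: 0.0853
```

View pics/s4c.png

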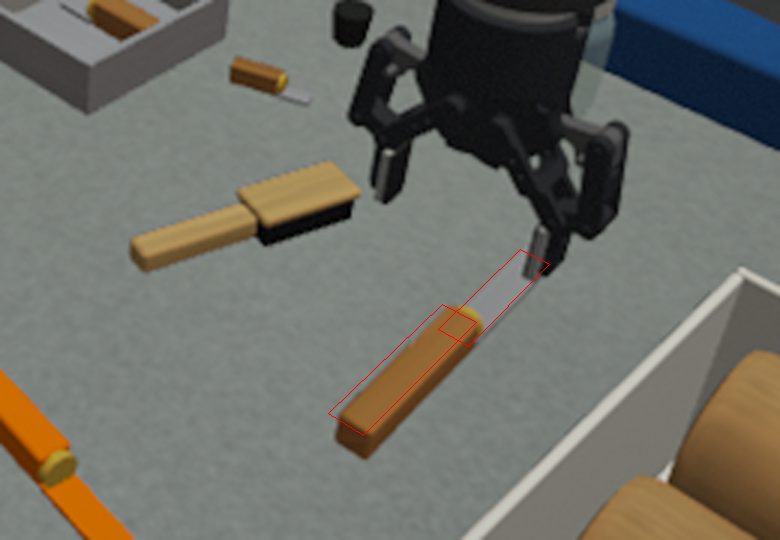

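The fingers straddle the handle, and the scraper sits about 3 mm further towards −y than the overlay. I'll narrow the jaws to clear the brush, then descend.

```bash
python3 -m creep '0.35 7 20 0 0;0.35 7 40 0 0;0.35 7 60 0 0;0.35 7 65 0 0;0.35 7 65 0 0'
python3 -m creep '0.35 0 4 0 0;0.35 0 4 0 0'
```

```text
time_s: 7.27
tool_pos: [0.4708, -0.386, 0.0226]
orientation: [-1.239, 1.163, -1.162]
ft_force: [-0.4, 0.2, -0.1]
grip_width: 0.0557
time_s: 7.43
tool_pos: [0.4716, -0.3865, 0.0196]
orientation: [-1.238, 1.16, -1.164]
ft_force: [0.5, -0.3, 0.2]
grip_width: 0.0555
```

```bash
python3 -m creep '0.35 0 3 0 0;0.35 0 6 0 0;0.35 0 6 0 0'
python3 -m creep '0.5 0 0 0 0;0.7 0 0 0 0;1 0 0 0 0;1 0 0 0 0;1 0 0 0 0' 45
python3 -m creep '1 0 0 0 0;1 0 0 0 0;1 0 0 0 0;1 0 0 0 0'
```

```text
time_s: 7.68
tool_pos: [0.4705, -0.3862, 0.0123]
orientation: [-1.238, 1.162, -1.163]
ft_force: [-0.5, -0.3, 0.1]
grip_width: 0.0556
time_s: 8.1
tool_pos: [0.4708, -0.3863, 0.0126]
orientation: [-1.238, 1.162, -1.163]
ft_force: [-0.8, 0.4, 3.5]
grip_width: 0.0211
time_s: 8.43
tool_pos: [0.4708, -0.3863, 0.0126]
orientation: [-1.238, 1.162, -1.163]
ft_force: [-0.4, 0.7, 5.7]
grip_width: 0.021
```

```bash
python3 -m creep '1 0 -10 0 0;1 0 -30 0 0;1 0 -60 0 0;1 0 -90 0 0;1 0 -110 0 0'
python3 -m creep '1 0 -40 0 0;1 0 -40 0 0;1 0 -40 0 0;1 0 -40 0 0'
python3 - <<'E'
from h import *
s=snap('side','side5'); snap('top','top5'); a=s['color'][:,:,::-1]
c=cv2.resize(a[90:330,240:560],None,fx=2.4,fy=2.4,interpolation=cv2.INTER_CUBIC)
cv2.imwrite('pics/s5c.png',c)
E
```

```text
time_s: 8.85
tool_pos: [0.4709, -0.3865, 0.1252]
orientation: [-1.238, 1.161, -1.164]
ft_force: [1.1, 0.2, -1.5]
grip_width: 0.0208
time_s: 9.18
tool_pos: [0.4701, -0.3859, 0.1624]
orientation: [-1.238, 1.163, -1.163]
ft_force: [-0.1, 0.7, -1.2]
grip_width: 0.0211
```

View pics/s5c.png

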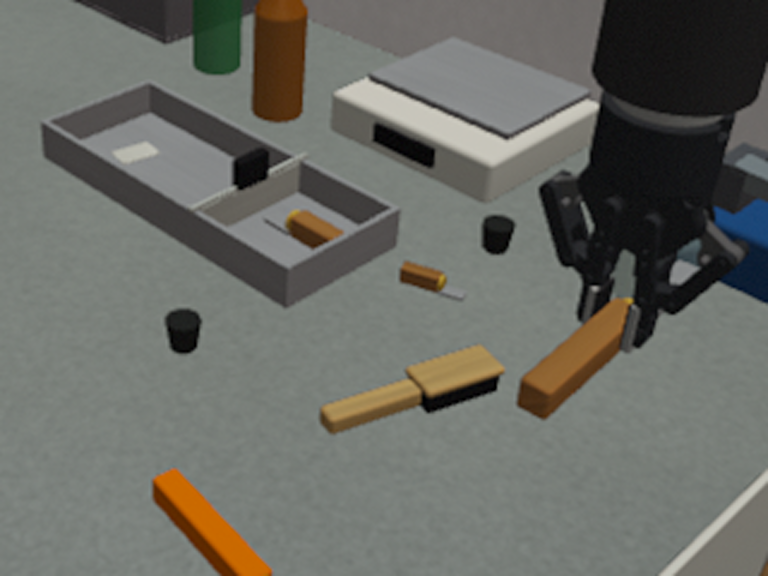

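The long scraper is held level. The divider has moved (plate top from crop (195,208) to (305,157)), and the short scraper lies undisturbed. I'll compute the geometry from this view.

```bash
python3 - <<'E'
from h import *
s=load('side5')
f=lambda x,y,z:pix(s,240+x/2.4,90+y/2.4,z).round(4)
print('butt',f(535,386,.174)); 
for n,p in dict(near=(290,268),left=(43,124),far=(150,86),right=(398,212)).items(): print(n,f(*p,.044))
print('div',f(305,156,.049),f(195,207,.049)); print('short butt corners?',f(315,245,.03),'tip',f(265,219,.008))
E
```

```text
butt [ 0.3713 -0.3928  0.174 ]
near [ 0.4889 -0.0764  0.044 ]
left [0.4851 0.2893 0.044 ]
far [0.6291 0.2839 0.044 ]
right [ 0.6318 -0.0787  0.044 ]
div [0.6373 0.049  0.049 ] [0.4889 0.0497 0.049 ]
short butt corners? [ 0.548  -0.0515  0.03  ] tip [0.5699 0.0362 0.008 ]
```

```bash
python3 -m creep '1 -30 0 10 0;1 -60 0 20 0;1 -90 0 30 0;1 -116 0 37 0;1 -116 0 37 0'
python3 -m creep '1 -30 0 10 0;1 -60 0 20 0;1 -90 0 30 0;1 -116 0 37 0;1 -116 0 37 0'
python3 -m creep '1 0 0 0 -0.1;1 0 0 0 -0.2;1 0 0 0 -0.3;1 0 0 0 -0.4;1 0 0 0 -0.5'
python3 -m creep '1 0 0 0 -0.1;1 0 0 0 -0.2;1 0 0 0 -0.3;1 0 0 0 -0.4;1 0 0 0 -0.5'
python3 -m creep '1 0 0 0 -0.1;1 0 0 0 -0.2;1 0 0 0 -0.3;1 0 0 0 -0.4;1 0 0 0 -0.508'
python3 -m creep '1 0 0 0 0;1 0 0 0 0'
python3 -c "
from h import *
print(R.from_rotvec(r.sense()['orientation']).as_matrix().round(3),r.sense()['q'].round(2))"
```

```text
time_s: 9.7
tool_pos: [0.5002, -0.2645, 0.1611]
orientation: [-1.24, 1.163, -1.159]
ft_force: [-0.8, -0.0, -1.4]
grip_width: 0.0207
time_s: 10.12
tool_pos: [0.5302, -0.1467, 0.1612]
orientation: [-1.24, 1.162, -1.16]
ft_force: [-0.1, -0.4, -1.3]
grip_width: 0.0208
time_s: 10.53
tool_pos: [0.529, -0.1503, 0.1611]
orientation: [-1.427, 0.783, -0.78]
ft_force: [-0.3, 1.1, -0.9]
grip_width: 0.0207
time_s: 10.95
tool_pos: [0.529, -0.1503, 0.1611]
orientation: [-1.535, 0.396, -0.392]
ft_force: [0.4, 0.3, -0.5]
grip_width: 0.0209
time_s: 11.37
tool_pos: [0.5286, -0.1457, 0.161]
orientation: [-1.581, 0.007, -0.005]
ft_force: [0.8, 0.6, -1.3]
grip_width: 0.0208
time_s: 11.53
tool_pos: [0.5286, -0.1449, 0.1613]
orientation: [-1.581, 0.006, -0.005]
ft_force: [-0.2, 0.4, -2.0]
grip_width: 0.0211
[[ 1.    -0.001  0.007]
 [-0.007 -0.01   1.   ]
 [-0.001 -1.    -0.01 ]] [ 0.1   0.22 -0.38  0.01 -0.97  3.03]
```

```bash
python3 -m creep '1 3 0 25 0;1 6 0 55 0;1 9 0 85 0;1 12 0 115 0;1 15 0 145 0'
python3 -m creep '1 3 0 30 0;1 6 0 60 0;1 9 0 90 0;1 12 0 120 0;1 14 0 145 0'
python3 -m creep '1 0 0 10 0;1 0 0 10 0;1 0 0 10 0;1 0 0 10 0'
python3 - <<'E'
from h import *
print(R.from_rotvec(r.sense()['orientation']).as_matrix().round(3),r.sense()['q'].round(2))
s=snap('side','side6'); snap('top','top6'); a=s['color'][:,:,::-1]
c=cv2.resize(a[40:240,220:440],None,fx=3,fy=3,interpolation=cv2.INTER_CUBIC)
cv2.imwrite('pics/s6c.png',c)
E
```

```text
time_s: 11.95
tool_pos: [0.5451, 0.001, 0.1604]
orientation: [-1.581, 0.005, -0.006]
ft_force: [0.3, -0.1, -0.8]
grip_width: 0.0209
time_s: 12.37
tool_pos: [0.5604, 0.1466, 0.1588]
orientation: [-1.581, 0.004, -0.005]
ft_force: [0.4, 0.5, -1.0]
grip_width: 0.021
time_s: 12.7
tool_pos: [0.5601, 0.1541, 0.1588]
orientation: [-1.582, 0.006, -0.006]
ft_force: [-0.4, 0.1, -2.1]
grip_width: 0.0214
[[ 1.     0.     0.007]
 [-0.007 -0.011  1.   ]
 [ 0.    -1.    -0.011]] [ 0.61  0.27 -0.31  0.01 -0.99  2.52]
```

View pics/s6c.png

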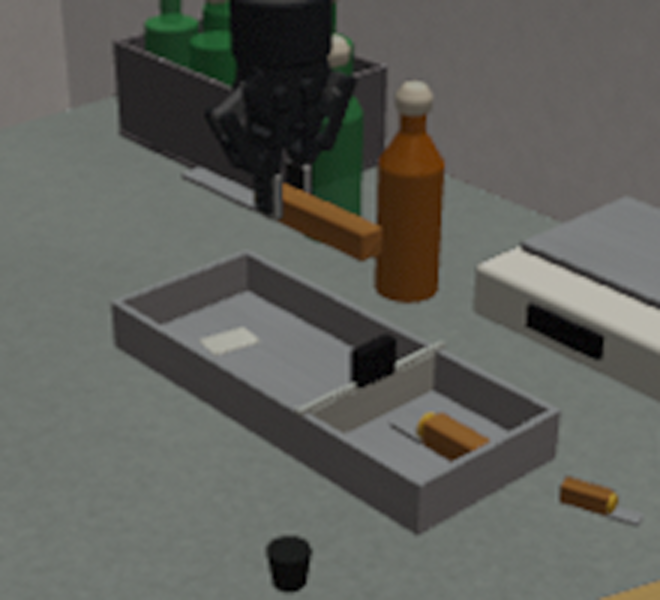

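```bash
python3 - <<'E'
from h import *
s=load('side6')
f=lambda x,y,z:pix(s,220+x/3,40+y/3,z).round(4)
print('tip',f(185,175,.149),f(192,171,.149),'butt',f(370,234,.171),'div',f(441,344,.049),f(302,409,.049))
print('left',f(114,305,.044),'far',f(248,256,.044),'near',f(420,488,.044),'right',f(556,412,.044))
E
```

```text
tip [0.5532 0.2705 0.149 ] [0.5628 0.2733 0.149 ] butt [0.5566 0.0523 0.171 ] div [0.6383 0.0503 0.049 ] [0.4877 0.0504 0.049 ]
left [0.4853 0.2892 0.044 ] far [0.6314 0.2859 0.044 ] near [ 0.4849 -0.0778  0.044 ] right [ 0.6343 -0.0752  0.044 ]
```

The scraper spans y 0.052–0.272 and the compartment is about 0.053–0.285, so it needs about +6.5 mm in y. I'll descend part of the way and correct.

```bash
python3 -m creep '1 -2 0 6 0;1 -2 20 6 0;1 -2 45 6 0;1 -2 70 6 0;1 -2 83 6 0'
python3 -m creep '1 0 0 0 0;1 0 0 0 0;1 0 0 0 0'
```

```text
time_s: 13.22
tool_pos: [0.5572, 0.1592, 0.0737]
orientation: [-1.582, 0.008, -0.006]
ft_force: [-0.8, -0.9, -1.7]
grip_width: 0.0211
time_s: 13.47
tool_pos: [0.5593, 0.1604, 0.0772]
orientation: [-1.581, 0.004, -0.008]
ft_force: [-0.3, -0.3, -0.8]
grip_width: 0.0209
```

```bash
python3 -m creep '1 0 12 0 0;1 0 25 0 0;1 0 38 0 0;1 0 48 0 0;1 0 52 0 0'
python3 -m creep '1 0 0 0 0;1 0 0 0 0;1 0 2 0 0;1 0 2 0 0'
python3 - <<'E'
from h import *
s=snap('side','side7'); a=s['color'][:,:,::-1]
c=cv2.resize(a[90:220,240:430],None,fx=4,fy=4,interpolation=cv2.INTER_CUBIC)
cv2.imwrite('pics/s7c.png',c)
E
```

```text
time_s: 13.88
tool_pos: [0.5586, 0.1596, 0.0239]
orientation: [-1.581, 0.005, -0.007]
ft_force: [-0.0, -0.5, -1.3]
grip_width: 0.0207
time_s: 14.22
tool_pos: [0.5589, 0.1598, 0.0226]
orientation: [-1.581, 0.004, -0.007]
ft_force: [0.1, -0.4, -1.5]
grip_width: 0.0211
```

View pics/s7c.png

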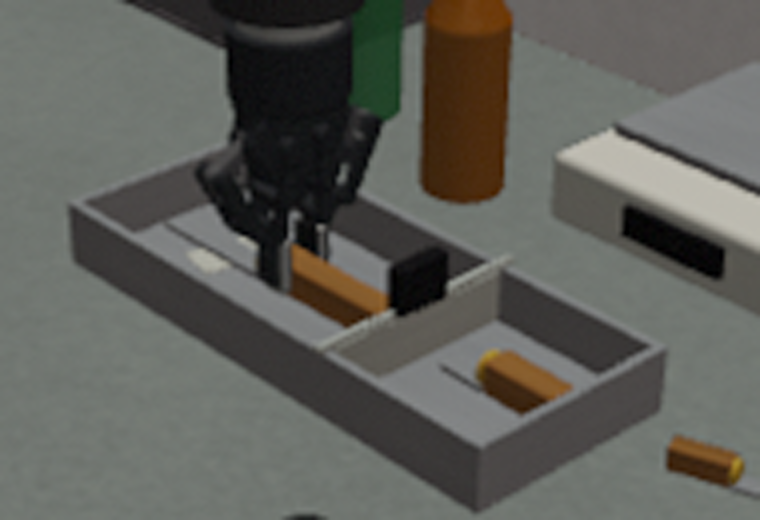

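The scraper is inside the compartment with its tip at (168,225), clear of the end wall. I'll lower the last few millimetres slowly and watch the force.

```bash
python3 -m creep '1 0 0.5 0 0;1 0 1 0 0;1 0 1.5 0 0;1 0 2 0 0;1 0 2 0 0'
python3 -m creep '1 0 0.5 0 0;1 0 1 0 0;1 0 1 0 0'
python3 -m creep '1 0 0.5 0 0;1 0 1 0 0;1 0 1 0 0'
```

```text
time_s: 14.68
tool_pos: [0.5585, 0.1595, 0.0199]
orientation: [-1.581, 0.005, -0.006]
ft_force: [-0.7, -0.3, -0.2]
grip_width: 0.0211
time_s: 14.93
tool_pos: [0.5586, 0.1595, 0.0191]
orientation: [-1.581, 0.005, -0.007]
ft_force: [-0.7, 0.0, 0.4]
grip_width: 0.0208
time_s: 15.18
tool_pos: [0.5587, 0.1594, 0.0186]
orientation: [-1.581, 0.004, -0.007]
ft_force: [-2.5, -2.5, 5.1]
grip_width: 0.0211
```

Contact at 5 N, at the expected height. I'll open gently and only partly, because the walls are close, then retreat upwards.

```bash
python3 -m creep '0.7 0 0 0 0;0.65 0 0 0 0;0.6 0 0 0 0;0.6 0 0 0 0;0.6 0 0 0 0'
python3 -m creep '0.6 0 -8 0 0;0.6 0 -20 0 0;0.6 0 -45 0 0;0.6 0 -80 0 0;0.6 0 -110 0 0'
python3 -m creep '0.6 0 -40 0 0;0.6 0 -80 0 0;0.6 0 -110 0 0;0.6 0 -110 0 0'
python3 -m creep '0.6 0 0 -150 0;0.6 0 0 -150 0;0.6 0 0 -150 0;0.6 0 0 -150 0;0.6 0 0 -150 0'
python3 -m creep '0.6 0 0 -150 0;0.6 0 0 -150 0;0.6 0 0 -150 0;0.6 0 0 -150 0;0.6 0 0 -150 0'
python3 - <<'E'
from h import *
s=snap('side','side8'); t=snap('top','top8')
A=cv2.resize(s['color'][90:220,240:430,::-1],None,fx=3,fy=3,interpolation=cv2.INTER_CUBIC)
B=cv2.resize(t['color'][110:200,140:330,::-1],None,fx=2,fy=2,interpolation=cv2.INTER_CUBIC)
o=np.zeros((575,570,3),np.uint8); o[:390]=A; o[395:575,:380]=B; cv2.imwrite('pics/f.png',o)
print(r.sense()['q'].round(2))
E
```

```text
time_s: 15.6
tool_pos: [0.5586, 0.1596, 0.018]
orientation: [-1.581, 0.005, -0.006]
ft_force: [0.4, 0.5, 1.0]
grip_width: 0.0339
time_s: 16.02
tool_pos: [0.5583, 0.1605, 0.13]
orientation: [-1.582, 0.005, -0.006]
ft_force: [0.3, 1.0, 0.5]
grip_width: 0.0343
time_s: 16.35
tool_pos: [0.5613, 0.1629, 0.2465]
orientation: [-1.576, -0.005, -0.014]
ft_force: [0.3, 0.7, 0.6]
grip_width: 0.0344
time_s: 16.77
tool_pos: [0.5565, 0.008, 0.2404]
orientation: [-1.581, 0.007, -0.009]
ft_force: [-0.0, 1.1, -0.3]
grip_width: 0.034
time_s: 17.18
tool_pos: [0.5557, -0.1418, 0.2415]
orientation: [-1.582, 0.009, -0.011]
ft_force: [0.7, -0.1, 0.8]
grip_width: 0.0339
[ 0.1   0.19 -0.22  0.01 -1.16  3.02]
```

View pics/f.png

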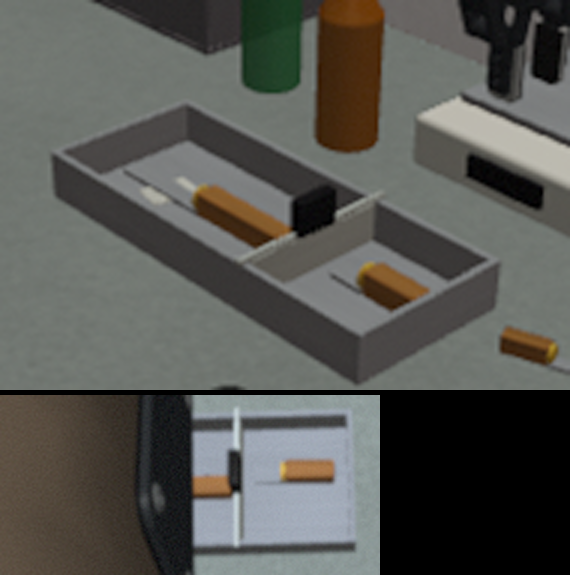

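The long scraper lies flat and lengthwise, with its tip at (125,172) and the handle ending just short of the divider. The short scraper is flat in its own compartment and the robot is clear. Handing in.

```bash
python3 -m creep '0.6 0 0 0 0;0.6 0 0 0 0'; python3 -c "
from h import *
print(r.sign_off())"
```

```text
time_s: 17.45
tool_pos: [0.5563, -0.1372, 0.2413]
orientation: [-1.581, 0.004, -0.006]
ft_force: [0.1, 0.1, -0.8]
grip_width: 0.0341
the job is handed in; nothing more can be done
None
```

The job is done and handed in at 17.5 s of the 48 s allowed.

- **Divider:** I slid it by its tab about 69 mm towards the short scraper, to about 56–58 mm from the middle. That leaves about 11 mm between the divider and the short scraper's tip.
- **Long scraper:** I gripped it near its balance point, turned it lengthwise and lowered it to about 5 N of contact with the floor at the expected height before opening the fingers.
- **Last checks:** the final side picture shows it lying flat and lengthwise in the widened compartment and the short scraper still flat in its own. The robot was touching nothing.

Some checks were incomplete or disagreed:

- **Blade end:** the arm hid it in the last top picture, so only the side view confirms that end.
- **Camera readings:** the two cameras differed by 2–4 mm. I corrected for this before the grasp and the placing.
- **Wrist joint:** it read 3.03 rad, right at its range limit, while I turned the scraper, and 3.02 on the way out. No fault was reported.

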